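# Swing the straightedge home on the wiper-refill trimming board

### The job

Get the trimming board ready for cutting wiper refills: pick up the notched aluminium straightedge and lay it flat on the board with its notch round the pivot pin and its body along the scribed line, square to the steel rail, and let go of it. Then push it from the side, with the pin staying in the notch, so that it swings about the pin until its free end is under the clip and its edge lies flush along the rail. Let go, and leave the other things on the bench where they are.

Things in the scene. Friction and masses are not known exactly. Their poses are not given: they have to be found in the camera images.
- board: Plywood trimming board, 230 x 230 x 12 mm, fixed to the bench. Origin: centre of its underside, on the bench; top face at z = 12 mm. Its far edge (+x) carries the rail, with the clip at the rail's right (-y) end and the pivot pin beyond its left (+y) end. A thin dark scribed line runs along x at y = +80 mm, from the pin towards the robot (-x).
- rail_mid (a point): Middle of the rail's inner face (facing the board's -x), at the height of the board's top face: board x = +100, y = -37 mm. Dark steel rail along board y, 155 mm long (y = -115 to +40 mm; it ends short of the pin), 15 mm thick, rising 22 mm above the board. Swung home, the straightedge lies along it, its free end pointing to board -y.
- clip (a point): Centre of the clip's underside, at board x = 87, y = -65, z = 34 mm (22 mm above the board's top). The clip is a flat dark steel plate 5 mm thick that overhangs the board from the rail: from x = 60 to 115 mm and y = -95 to -35 mm; the space beneath is open towards -x and at both y ends.
- pin (a point): Foot of the fixed steel pivot pin, on the board's top face at board x = +71, y = +80 mm (29 mm in front of the line of the rail's inner face). The pin is upright, 14 mm in diameter, 30 mm high above the board.
- straightedge_mid (a point): Centre (half-way up) of the loose aluminium straightedge, 180 mm long (x), 50 wide (y), 14 thick (z), 0.2 to 0.4 kg, lying flat on the bench, notch away from the robot within 35 degrees. The +x end has an open notch 24 mm wide, 50 mm deep (x = +40 to +90 mm) between prongs 13 mm wide; the -x end is plain. In the notch the pin can stand from x = +47 mm (bottom) outwards.
- straightedge_end (a point): Middle of the straightedge's plain, free end (x = -90 mm from its centre), half-way up.
- straightedge: The same straightedge; origin at the centre of its underside, axes as for its centre.
- sleeve: Bystander: cardboard sleeve of wiper refills, a plain closed box 170 x 45 x 20 mm without notch, loose; it lies near the straightedge and the two may have changed places. Origin: centre of its underside, long axis x.
- flashlight: Bystander: lying flashlight, 145 mm long (x), 43 mm in diameter. Origin: middle of its underside.
- pick: Bystander: lying stainless pick tool, 170 mm long (x), 14 mm thick. Origin: middle of its underside.
Mind the look-alikes: they are no part of the job. What is shaped like the straightedge but black or pink is not meant.

How it is judged:
By the outcome, as a careful person would: the job done as asked, in the order asked, and still so for the second after the job is handed in, with the robot touching nothing.
It also fails if it takes over 56 s, if anything falls off the work surface, if the arm or the gripper's body presses on something with over 40 N, if the wrist force passes 120 N, or if a joint passes its speed limit or range.

### The arm

A 7-joint arm with a two-finger parallel gripper is mounted at the origin on the work surface. World frame = base frame: x ahead of the robot, y to its left, z up, the work surface at z = 0. Lengths are in m, angles in rad, forces in N, time in s.
With the tool pointing down it reaches from about 0.425 to 0.875 m from the base axis. Payload 4.7 kg.
Tool frame: the origin (TCP) lies at the very end of the fingers, on their centre line; the grasp point (between the pads) lies 19 mm behind it; x points along the fingers, y is the direction in which the jaws open and shut, and the axes are right-handed (so a half turn about x gives the same grasp; the last joint's range is limited). The gripper opens to 87 mm and grips with 3 to 60 N. Pads are 19 mm wide; open, the fingers measure 117 mm over their backs; the gripper's body (75 mm by 190 mm) begins 51 mm behind the grasp point.
Start: joints at [-1.262, 0.321, -0.07, 1.45, 0.023, 1.371, -0.057], TCP at [0.189, 0.622, 0.223] pointing down, gripper open.
Joint ranges: [-2.86, 2.86], [-0.3, 2.09], [-1.38, 1.24], [0.06, 2.45], [-1.56, 4.7], [0.09, 2.05], [-2.69, 2.69]. Speed limits (rad/s): [2.57, 2.57, 3.14, 3.14, 3.14, 3.14, 3.14].

### API

Orientations are given as a rotation vector (axis times angle).
In Python, from bench import ctrl gives the robot as it stands.
- The arm moves only by the tool step_arm, never from a script. Its argument "increments" is one flat list of numbers, 6 for each row, row after row: the shift along the tool's x, y, z in cm, then the turn, a rotation vector about the tool's x, y, z in rad. In form: [tx, ty, tz, ax, ay, az, tx, ty, tz, ax, ay, az, ...]. A call has 1 to 12 rows; each row shifts and turns the commanded pose from where the row before left it, along the tool's axes as they then stand; what a row does not reach is not made up. A row lasts 1/8 s, in which the tool goes at most 62.5 mm and 10.7 degrees, less where a joint would pass 70% of its speed; a pose out of reach is approached as far as the arm can. A call with a gripper value outside its range is refused whole. "fingers" is the opening in per cent of the stroke, from 0 (shut) to 100 (fully open), set as the call begins (left out, the last holds). The fingers move at their own pace and stop on an object; "force" is the grip in N (left out, the last holds). Time passes only in rows, so rows that do not move let the fingers close. It gives the time, the measured TCP pose, the force and the opening at its end, in the units of the state.
- ctrl.get_state(): the state, without advancing time (a new reading comes with each control period).
- ctrl.get_image(name): name is "side" or "top"; returns the picture (400x640x3 uint8, red, green, blue); there is no depth.
- ctrl.camera_params(name): a dict with "vertical_fov" (degrees; the focal length in pixels is half the picture's height over the tangent of half this angle, whatever the lens; pixels are square), "cx", "cy" (the principal point, pixels), "k1" (the pictures are not rectified: a ray, as slopes to the right and down, at radius r is drawn at 1 + k1 r^2 times it, then the intrinsics apply), "R" (3x3) and "t" (3): a world point X has camera coordinates R X + t. Camera axes: x right, y down, z forward; pixel columns grow to the right and rows downward; lengths in m; the calibration is good to about 2 mm. A picture is of the moment at which its call begins. camera_params takes no time and is no camera call.
- ctrl.close_job(): hands the job in, once; it reports no verdict.
Trained networks look in the newest picture that a camera, given by its name, has taken for a name from the list of things; names that differ only in an ending like _2 or _b are one class to them, and where a whole thing is asked for, a point or a joint stands for the part that bears it (a point fixed in the world has none). Each returns a list of dicts, best first, with "score" (0 to 1); they miss things now and then, are a little off and sometimes report something else, mostly with a low value. They report only what shows in the picture. A call takes as long as a camera call. They do not tell look-alikes from the thing itself.
- ctrl.search_frame(camera, name): "xyz" ([x, y, z] in m, in the coordinates of the camera as it stood for that picture, good to about 4 mm: the middle of the surface that is visible of it).
- ctrl.silhouettes(camera, name): "pixels" (400x640 bool, what is visible of it).
- ctrl.spot_point(camera, name): "xyz" ([x, y, z] in m, in the coordinates of the camera as it stood for that picture, good to about 4 mm: a listed point, or the origin of a listed thing).
The state is a dict: "time": time; "joint_positions": joint angles; "qd": joint speeds; "joint_torque": joint torques, N m; "position": TCP position; "tool_rot": TCP orientation; "ft_force": force on the tool from outside, world axes, zero at the start; "torque": the same for the moment, N m; "grip_width": opening from 0.0 (shut) to 1.0 (fully open).
Only numpy, scipy, OpenCV 4.12 (cv2) and the standard library are available. Lean on these libraries where they do the work, as an engineer would, in place of code of your own. Each camera call takes 0.05 s, during which the arm holds its last target.

## Working session

There is one attempt and no reset: what is moved stays moved. The work goes in short steps, Python scripts to look and compute and a tool call to move; the robot and the scene stay as the last step left them, time stands still between calls to the robot, and variables do not carry over. Pictures are saved under pics/ and viewed, and the job is handed in when it is done.

Besides the shell and the picture viewer there is one more tool, called after "Request:" by a JSON object that holds its "method" and its "body". step_arm: Moves the arm, as the interface text tells. Its arguments: {"type":"object","properties":{"increments":{"type":"array","items":{"type":"number"}},"fingers":{"type":"number"},"force":{"type":"number"}},"required":["increments"]}

```bash
ls; mkdir -p pics
python3 - <<'E'
from bench import ctrl
import cv2,numpy as np
np.set_printoptions(precision=4,suppress=True)
for n in("side","top"):
    im=ctrl.get_image(n); cv2.imwrite(f"pics/{n}0.png",im[:,:,::-1]); p=ctrl.camera_params(n); print(n,p)
print(ctrl.get_state())
E
```

```text
pics
side {'vertical_fov': 44.59016768416651, 'cx': 318.5225019468667, 'cy': 195.62609405107673, 'k1': 0.04588760508195659, 'R': array([[ 0.7418, -0.6703, -0.0191],
       [-0.4915, -0.5242, -0.6955],
       [ 0.4562,  0.5253, -0.7183]]), 't': array([-0.4124,  0.2469,  1.4707])}
top {'vertical_fov': 48.579124527064074, 'cx': 322.20987928534714, 'cy': 190.9080778274985, 'k1': -0.06402401494292402, 'R': array([[-0.0251, -0.9997,  0.0082],
       [-0.9934,  0.024 , -0.1126],
       [ 0.1124, -0.0109, -0.9936]]), 't': array([-0.0797,  0.5133,  1.1862])}
{'time': 0.1, 'joint_positions': array([-1.2619,  0.3218, -0.0701,  1.4516,  0.0226,  1.3708, -0.0569]), 'qd': array([ 0.0009, -0.001 ,  0.0012, -0.0028,  0.0011,  0.0002,  0.0002]), 'joint_torque': array([ -0.0006, -49.2573,  -0.406 , -31.3401,  -0.0642,   0.0395,
         0.0001]), 'position': array([0.1887, 0.6215, 0.2215]), 'tool_rot': array([ 0.2299,  1.5586, -0.2327]), 'ft_force': array([ 0.1416, -0.9929,  0.3638]), 'torque': array([ 0.0647, -0.0311,  0.0591]), 'grip_width': 1.0004625713075785}
```

View pics/top0.png

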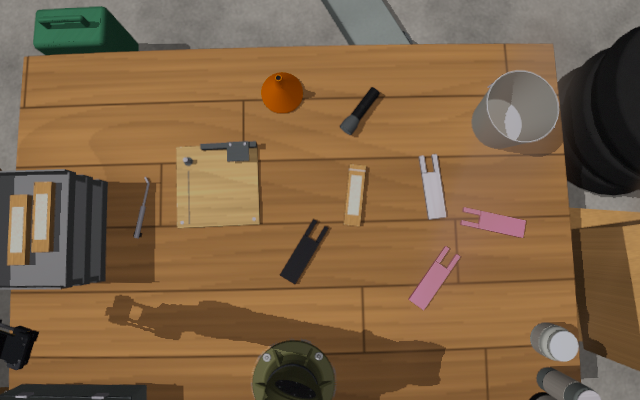

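View pics/side0.png

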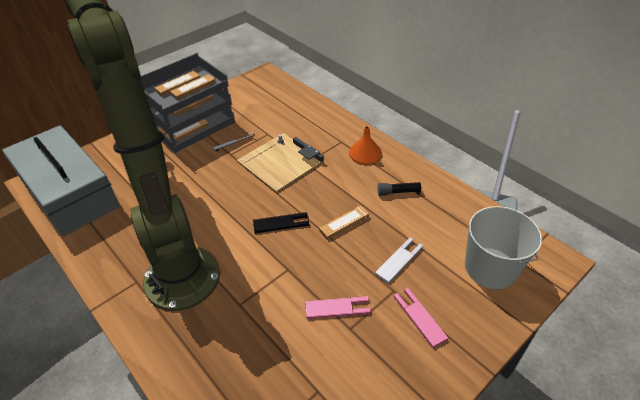

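Candidates for the straightedge in the top picture are silver (432,187), black (304,250), pink (494,223), pink (434,278), and the sleeve, which has no notch, at (356,195). The silver one with its notch away from the robot fits the description. Next I'll crop in on it and measure.

```bash
cat > h.py <<'E'
from bench import ctrl
import cv2,numpy as np
from scipy.optimize import least_squares
from scipy.spatial.transform import Rotation as Ro
np.set_printoptions(precision=4,suppress=True)
def par(n):
    p=ctrl.camera_params(n); f=200/np.tan(np.radians(p['vertical_fov']/2)); return p,f
def proj(n,X):
    p,f=par(n); c=np.atleast_2d(X)@p['R'].T+p['t']; s=c[:,:2]/c[:,2:]
    s=s*(1+p['k1']*(s**2).sum(1,keepdims=True)); return s*f+[p['cx'],p['cy']]
def unproj(n,uv,z):
    p,f=par(n); d=(np.atleast_2d(uv)-[p['cx'],p['cy']])/f; s=d.copy()
    for _ in range(30): s=d/(1+p['k1']*(s**2).sum(1,keepdims=True))
    r=np.c_[s,np.ones(len(s))]@p['R']; o=-p['R'].T@p['t']
    return o+r*((z-o[2])/r[:,2])[:,None]
def c2w(n,x):
    p,_=par(n); return p['R'].T@(np.array(x)-p['t'])
def crop(n,im,c,h,fn,k=8):
    u,v=map(int,c); a=im[max(0,v-h):v+h,max(0,u-h):u+h]
    cv2.imwrite(fn,cv2.resize(a,None,fx=k,fy=k,interpolation=cv2.INTER_CUBIC)[:,:,::-1])
E
python3 - <<'E'
from h import *
t=ctrl.get_image("top"); s=ctrl.get_image("side")
crop("top",t,(432,187),38,"pics/c1.png"); crop("top",t,(220,185),50,"pics/c2.png",7)
for n in("top","side"):
    for nm in("straightedge_mid","straightedge_end","straightedge"):
        for d in ctrl.spot_point(n,nm): print(n,nm,round(d['score'],2),c2w(n,d['xyz']))
    for nm in("board","pin","clip","rail_mid"):
        for d in ctrl.spot_point(n,nm)[:2]: print(n,nm,round(d['score'],2),c2w(n,d['xyz']))
    for i,d in enumerate(ctrl.silhouettes(n,"straightedge")):
        ys,xs=np.nonzero(d['pixels']); print(n,i,d['score'],xs.mean(),ys.mean(),len(xs)); np.save(f"m_{n}_{i}.npy",d['pixels'])
    for i,d in enumerate(ctrl.silhouettes(n,"board")[:1]):
        np.save(f"b_{n}.npy",d['pixels'])
E
```

```text
top straightedge_mid 0.91 [ 0.3454 -0.0433  0.0042]
top straightedge_mid 0.81 [ 0.264  -0.3962  0.0073]
top straightedge_mid 0.74 [ 0.4152 -0.5688  0.008 ]
top straightedge_mid 0.63 [ 0.5201 -0.4057  0.0048]
top straightedge_end 0.93 [ 0.1994 -0.3429  0.0085]
top straightedge_end 0.85 [ 0.3938 -0.6527  0.0104]
top straightedge_end 0.71 [ 0.5192 -0.4045  0.0028]
top straightedge_end 0.65 [0.2707 0.0112 0.0034]
top straightedge 0.91 [ 0.3477 -0.0382 -0.0037]
top straightedge 0.87 [ 0.2632 -0.3972  0.0012]
top straightedge 0.77 [ 0.5198 -0.3987 -0.0033]
top straightedge 0.65 [ 0.4154 -0.567  -0.0026]
top board 0.6 [0.5394 0.2043 0.0022]
top pin 0.62 [0.6073 0.2818 0.0069]
top clip 0.95 [0.6257 0.1368 0.0325]
top 0 0.78 495.93320235756386 222.82612966601178 1018
top 1 0.72 432.1245173745174 189.9449806949807 1036
top 2 0.69 432.05676855895194 280.39563318777294 1145
top 3 0.64 301.94594594594594 254.31780055917986 1073
side straightedge_mid 0.85 [ 0.2729 -0.3899  0.0093]
side straightedge_mid 0.76 [ 0.5214 -0.402   0.0066]
side straightedge_mid 0.68 [ 0.4192 -0.5684  0.0079]
side straigh
[... 164 characters left out ...]
d 0.81 [ 0.2011 -0.343   0.0097]
side straightedge_end 0.67 [ 0.4306 -0.4117  0.0064]
side straightedge 0.98 [ 0.4158 -0.5672  0.0021]
side straightedge 0.93 [ 0.5266 -0.4004  0.0001]
side straightedge 0.75 [ 0.2683 -0.3941  0.0022]
side straightedge 0.74 [ 0.3507 -0.0357  0.0004]
side board 0.62 [ 0.5424  0.2001 -0.0022]
side pin 0.56 [0.6145 0.2833 0.0134]
side clip 0.89 [0.6307 0.1363 0.0348]
side rail_mid 0.93 [0.646  0.1646 0.0114]
side rail_mid 0.67 [ 0.508  -0.1805  0.0004]
side 0 0.79 396.8358395989975 261.3609022556391 798
side 1 0.74 334.87144259077525 307.09617271835134 1019
side 2 0.64 278.5875796178344 222.47452229299364 628
side 3 0.59 421.78232558139536 319.51720930232557 1075
```

View pics/c1.png

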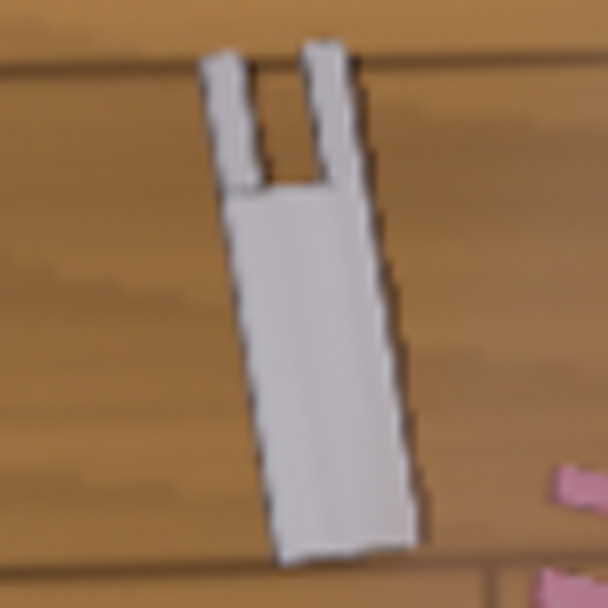

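View pics/c2.png

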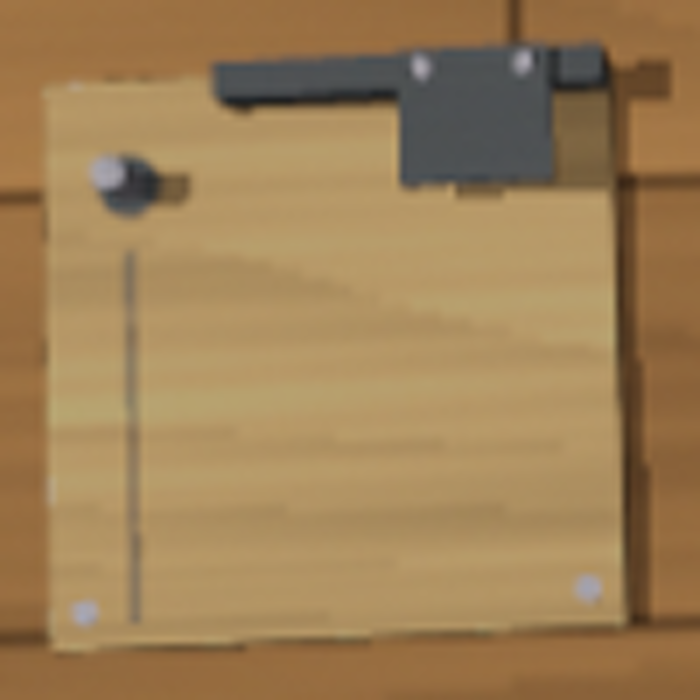

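The crop shows the silver piece with two prongs pointing away from the robot and the notch at about (430,167), so it is the right one. The board crop shows the pin near (204–208,161), the rail and clip at the far right, and the scribed line at the left. Next is a precise fit.

```bash
cat >> h.py <<'E'
OUT=np.array([[-90,-25],[90,-25],[90,-12],[40,-12],[40,12],[90,12],[90,25],[-90,25]])/1e3
def worldpts(x,y,th,z):
    c,s=np.cos(th),np.sin(th); return np.c_[OUT@np.array([[c,s],[-s,c]])+[x,y],np.full(8,z)]
def rendermask(n,x,y,th,z0,box,K=6):
    u0,v0,u1,v1=box; m=np.zeros(((v1-v0)*K,(u1-u0)*K),np.uint8)
    for z in np.linspace(z0,z0+.014,6):
        q=(proj(n,worldpts(x,y,th,z))-[u0,v0]+.5)*K-.5
        cv2.fillPoly(m,[np.round(q*16).astype(np.int32)],255,shift=4)
    return cv2.resize(m,(u1-u0,v1-v0),interpolation=cv2.INTER_AREA)/255.
def silver(im):
    f=im.astype(float); # blue relative to red: wood low, silver ~1
    r=f[...,2]/(f[...,0]+1); return np.clip((r-.45)/(.95-.45),0,1)*(f.max(2)>60)*(f[...,1]/(f[...,0]+1)>.8)
def fit(ims,x,y,th,z0):
    from scipy.optimize import minimize
    W=worldpts(x,y,th,z0+.007); D=[]
    for n,im in ims.items():
        q=proj(n,W); b=[int(q[:,0].min())-8,int(q[:,1].min())-8,int(q[:,0].max())+9,int(q[:,1].max())+9]
        b=[max(0,b[0]),max(0,b[1]),min(640,b[2]),min(400,b[3])]
        D.append((n,b,silver(im)[b[1]:b[3],b[0]:b[2]]))
    def cost(p): return sum(((rendermask(n,p[0]/1e3,p[1]/1e3,p[2]/100,z0,b)-s)**2).sum() for n,b,s in D)
    r=minimize(cost,[x*1e3,y*1e3,th*100],method='Nelder-Mead',options=dict(initial_simplex=np.array([x*1e3,y*1e3,th*100])+np.array([[0,0,0],[6,0,0],[0,6,0],[0,0,8]]),xatol=.05,fatol=.05))
    return r.x[0]/1e3,r.x[1]/1e3,r.x[2]/100,r.fun
E
python3 - <<'E'
from h import *
t=ctrl.get_image("top"); s=ctrl.get_image("side")
print(fit({"top":t},.523,-.402,.13,0)); print(fit({"side":s},.523,-.402,.13,0)); r=fit({"top":t,"side":s},.523,-.402,.13,0);print(r)
k=t.copy()
for n,im in(("top",t),("side",s)):
    k=cv2.resize(im,None,fx=6,fy=6,interpolation=cv2.INTER_CUBIC)
    for z in(0,.014): cv2.polylines(k,[np.round((proj(n,worldpts(*r[:3],z))+.5)*6-.5).astype(np.int32)],True,(255,0,0),1)
    u,v=proj(n,[[r[0],r[1],.01]])[0]*6; u,v=int(u),int(v); cv2.imwrite(f"pics/f_{n}.png",k[v-250:v+250,u-250:u+250,::-1])
u,v=map(int,proj("side",[[.54,.2,.012]])[0]); print(u,v); crop("side",s,(u,v),50,"pics/c3.png",7)
E
```

```text
(np.float64(0.5196952526936593), np.float64(-0.4021818481346436), np.float64(0.09264753197343724), np.float64(12.09275620140325))
(np.float64(0.5256201100190061), np.float64(-0.4010062804824578), np.float64(0.0971302482517625), np.float64(7.8370612516385165))
(np.float64(0.5208042017803806), np.float64(-0.40204353581579266), np.float64(0.09709234515439237), np.float64(59.54817407378134))
279 160
```

```bash
python3 -c "
import cv2,numpy as np
a=[cv2.imread(f'pics/f_{n}.png') for n in('top','side')]
cv2.imwrite('pics/f_both.png',cv2.resize(np.hstack(a),(800,400)))"
```

```text
(no output)
```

View pics/f_both.png

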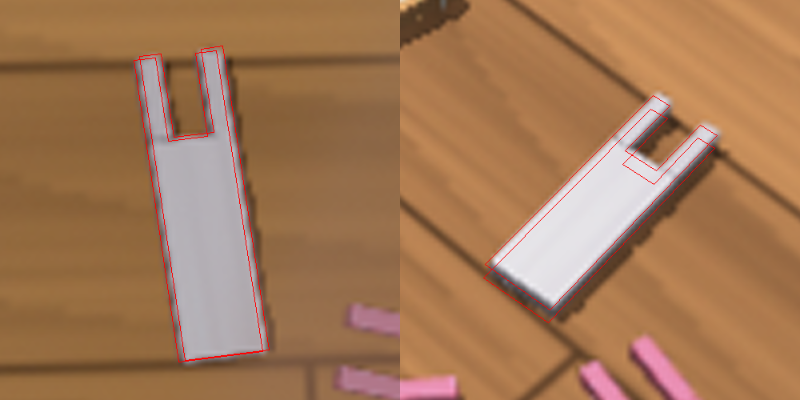

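View pics/c3.png

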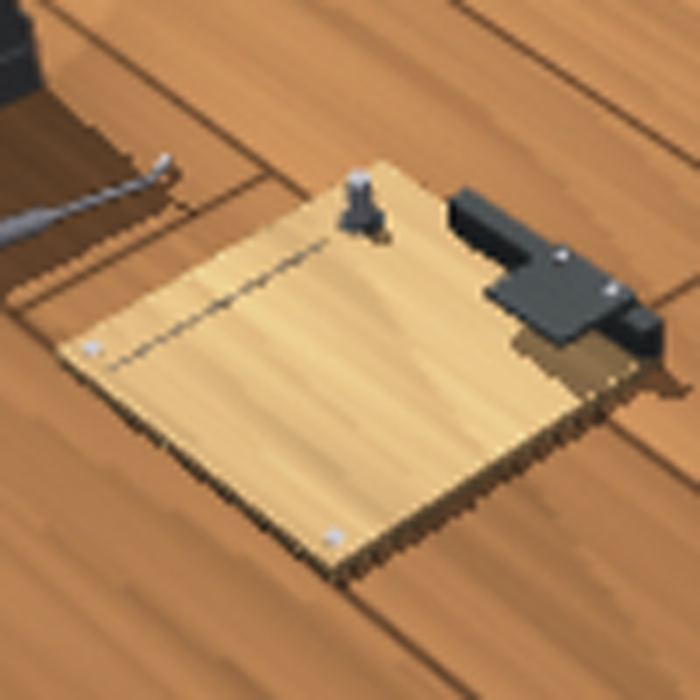

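```bash
cat >> h.py <<'E'
def b2w(p,P):  # board pose (x,y,th), board pts Nx3
    c,s=np.cos(p[2]),np.sin(p[2]); P=np.atleast_2d(np.array(P,float)); return np.c_[P[:,0]*c-P[:,1]*s+p[0],P[:,0]*s+P[:,1]*c+p[1],P[:,2]]
E
python3 - <<'E'
from h import *
S={"top":((170,135),[((48,650),(-115,115,12)),((627,622),(-115,-115,12)),((45,88),(115,115,12)),((108,172),(71,80,42))],[(129,255),(135,615)]),
"side":((229,110),[((58,350),(-115,115,12)),((333,574),(-115,-115,12)),((383,160),(115,115,12)),((358,180),(71,80,42))],[(108,370),(327,240)])}
res={}
for n,(o,C,L) in S.items():
    f=lambda uv:(np.array(uv,float)+.5)/7-.5+o
    uv=f([c[0] for c in C]); P=np.array([c[1] for c in C])/1e3; lw=unproj(n,f(L),.012)
    def R(p):
        c,s=np.cos(p[2]),np.sin(p[2]); ly=-(lw[:,0]-p[0])*s+(lw[:,1]-p[1])*c
        return np.r_[(proj(n,b2w(p,P))-uv).ravel(),(ly-.08)/.0027]
    r=least_squares(R,[.54,.2,.0]); res[n]=r.x; print(n,r.x,R(r.x))
    im=ctrl.get_image(n); k=cv2.resize(im,None,fx=6,fy=6,interpolation=cv2.INTER_CUBIC)
    def pl(Q,col):
        cv2.polylines(k,[np.round((proj(n,b2w(r.x,np.array(Q)/1e3))+.5)*6-.5).astype(np.int32)],True,col,1)
    pl([(115,115,12),(115,-115,12),(-115,-115,12),(-115,115,12)],(255,0,0))
    pl([(71,80,12),(-105,80,12)],(255,0,0))
    for z in(12,42): pl([(71+7*np.cos(a),80+7*np.sin(a),z) for a in np.linspace(0,6.28,20)],(255,0,0))
    pl([(100,-115,34),(100,40,34),(115,40,34),(115,-115,34)],(0,0,255))
    pl([(60,-95,39),(60,-35,39),(115,-35,39),(115,-95,39)],(0,255,0))
    u,v=(proj(n,[[.54,.2,.01]])[0]*6).astype(int); cv2.imwrite(f"pics/g_{n}.png",k[v-290:v+290,u-290:u+290,::-1])
a=[cv2.imread(f'pics/g_{n}.png') for n in('top','side')]
cv2.imwrite('pics/g_both.png',cv2.resize(np.hstack(a),(800,400)))
E
```

```text
top [0.5379 0.2012 0.0252] [ 0.1416  0.3951  0.1749  0.4307 -0.4539 -0.793  -0.1746 -0.0705  0.1441
  0.1427]
side [0.5436 0.2012 0.0236] [-0.6356 -0.1738 -0.2149 -0.8691 -0.1642 -0.3168  0.0623 -0.1914  0.4197
  0.5679]
```

View pics/g_both.png

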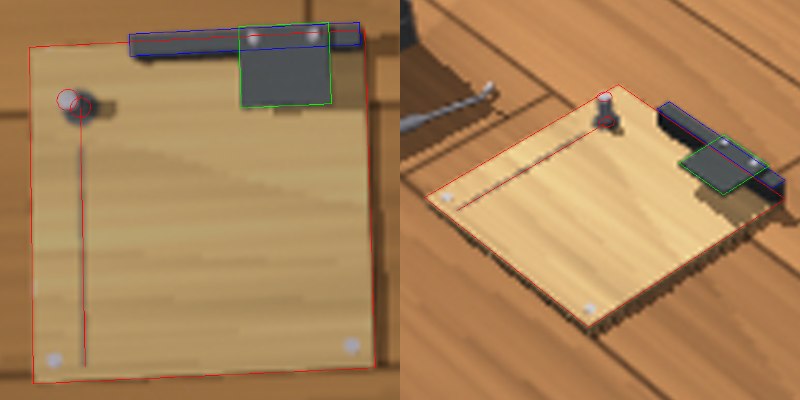

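```bash
cat >> h.py <<'E'
BOARD=(.5408,.2012,.0244)
def tool(st=None):
    st=st or ctrl.get_state(); R=Ro.from_rotvec(st['tool_rot']).as_matrix(); return np.array(st['position']),R
def target(yaw):  # tool x down, tool y at world angle yaw
    y=np.array([np.cos(yaw),np.sin(yaw),0]); x=np.array([0,0,-1.]); return np.c_[x,y,np.cross(x,y)]
def delta(pos,yaw,R0=None,p0=None):
    p,R=tool(); p=p if p0 is None else p0; R=R if R0 is None else R0
    T=target(yaw); w=Ro.from_matrix(R.T@T).as_rotvec()
    print("yaw now",np.arctan2(R[1,1],R[0,1]),"pos",p,"tilt",R[:,0])
    print("turn(tool rad)",w,"| shift after turn, tool cm",100*T.T@(np.array(pos)-p), "| before turn",100*R.T@(np.array(pos)-p))
E
python3 - <<'E'
from h import *
s=(.5227,-.4016,.095); c,sn=np.cos(s[2]),np.sin(s[2]); g=[s[0]-.015*c,s[1]-.015*sn]
print(g); delta([.55,.12,.22],s[2]+np.pi/2); delta([*g,.10],s[2]-np.pi/2);delta([*g,.10],s[2]+np.pi/2,p0=np.array([.55,.12,.22]))
E
```

```text
[np.float64(0.5077676366086714), np.float64(-0.4030228575295184)]
yaw now 1.2760229561851406 pos [0.1889 0.622  0.2226] tilt [ 0.0001  0.     -1.    ]
turn(tool rad) [-0.3898  0.0001 -0.    ] | shift after turn, tool cm [  0.2563 -53.3962  31.1883] | before turn [  0.2581 -37.5403  49.1384]
yaw now 1.2760229561851406 pos [0.1889 0.622  0.2226] tilt [ 0.0001  0.     -1.    ]
turn(tool rad) [ 2.7518 -0.     -0.0001] | shift after turn, tool cm [ 12.2563 105.062  -22.0228] | before turn [ 12.257  -88.8141  60.2916]
yaw now 1.2760229561851406 pos [0.55 0.12 0.22] tilt [ 0.0001  0.     -1.    ]
turn(tool rad) [-0.3898  0.0001 -0.    ] | shift after turn, tool cm [ 12.     -51.6658  -9.1654] | before turn [ 11.9988 -51.2738  11.1532]
```

Request:
{"method": "step_arm", "body": {"increments": [0,-3.1,4.1,0,0,0,0,-3.1,4.1,0,0,0,0,-3.1,4.1,0,0,0,0,-3.1,4.1,0,0,0,0,-3.1,4.1,0,0,0,0,-3.1,4.1,0,0,0,0,-3.1,4.1,0,0,0,0,-3.1,4.1,0,0,0,0,-3.1,4.1,0,0,0,0,-3.1,4.1,0,0,0,0,-3.1,4.1,0,0,0,0,-3.1,4.1,0,0,0], "fingers": 100, "force": 30}}

```text
time: 2.8
position: [0.5524, 0.1218, 0.2229]
tool_rot: [0.232, 1.558, -0.231]
ft_force: [0.6, -0.3, -0.3]
grip_width: 1.002
```

Request:
{"method": "step_arm", "body": {"increments": [0,-4.2,0.9,0.17,0,0,0,0,0,0.17,0,0,0,0,0,0.17,0,0,0,0,0,0.17,0,0,0,0,0,0.17,0,0,0,0,0,0.17,0,0,0,0,0,0.17,0,0,0,0,0,0.17,0,0]}}

```text
time: 3.8
position: [0.548, 0.0803, 0.2227]
tool_rot: [1.275, 1.166, -1.275]
ft_force: [0.0, 0.4, -0.0]
grip_width: 1.003
```

Run:
```python
from h import *
print(ctrl.get_state()['joint_positions'],ctrl.get_state()['time'])
delta([.5078,-.4030,.10],.095-np.pi/2)
```

```text
[-0.654   0.1177  0.5019  1.7105 -0.0585  1.3279 -0.2305] 3.8
yaw now -0.08955617179409386 pos [0.548  0.0803 0.2227] tilt [ 0.0003  0.0003 -1.    ]
turn(tool rad) [ 1.3862 -0.0004 -0.    ] | shift after turn, tool cm [12.2715 47.7322  8.5861] | before turn [12.2573  0.3158 48.5009]
```

Request:
{"method": "step_arm", "body": {"increments": [0,0,0,0.154,0,0,0,0,0,0.154,0,0,0,0,0,0.154,0,0,0,0,0,0.154,0,0,0,0,0,0.154,0,0,0,0,0,0.154,0,0,0,0,0,0.154,0,0,0,0,0,0.154,0,0,0,0,0,0.154,0,0]}}

```text
time: 4.92
position: [0.548, 0.0804, 0.2227]
tool_rot: [2.173, 0.105, -2.172]
ft_force: [-0.1, 0.0, -0.3]
grip_width: 0.998
```

Request:
{"method": "step_arm", "body": {"increments": [1,4,0.7,0,0,0,1,4,0.7,0,0,0,1,4,0.7,0,0,0,1,4,0.7,0,0,0,1,4,0.7,0,0,0,1,4,0.7,0,0,0,1,4,0.7,0,0,0,1,4,0.7,0,0,0,1,4,0.7,0,0,0,1,4,0.7,0,0,0,1,4,0.7,0,0,0,1,3.7,0.7,0,0,0]}}

```text
time: 6.42
position: [0.5125, -0.404, 0.1022]
tool_rot: [2.17, 0.11, -2.169]
ft_force: [0.8, 0.2, -0.6]
grip_width: 0.999
```

Run:
```python
from h import *
print(ctrl.get_state()['joint_positions'],ctrl.get_state()['time'])
delta([.5078,-.4030,.10],.095-np.pi/2)
for n in("top","side"):
    im=ctrl.get_image(n); u,v=proj(n,[[.51,-.4,.05]])[0]; crop(n,im,(u,v),50,f"pics/h_{n}.png",4)
cv2.imwrite("pics/h.png",np.hstack([cv2.imread(f"pics/h_{n}.png") for n in("top","side")]))
```

```text
[ 0.0305  0.504   0.792   1.6107 -0.38    1.1873 -0.5652] 6.425
yaw now -1.4697015681177223 pos [ 0.5125 -0.404   0.1022] tilt [ 0.0004  0.     -1.    ]
turn(tool rad) [ 0.0061 -0.0004 -0.    ] | shift after turn, tool cm [ 0.2227 -0.1445  0.4618] | before turn [ 0.2226 -0.1473  0.461 ]
```

View pics/h.png

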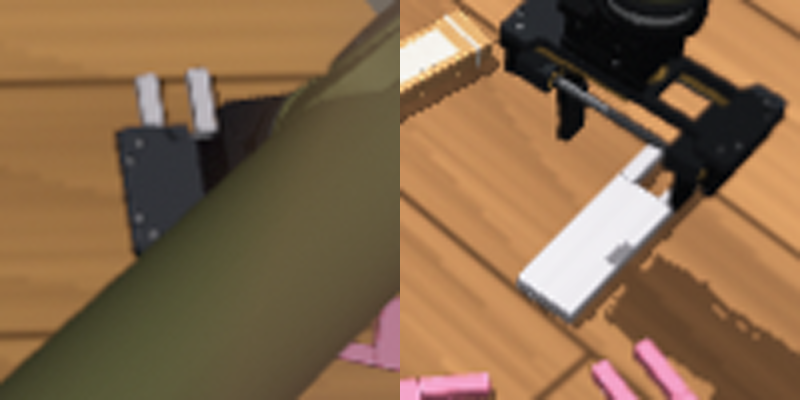

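The side view shows the two open fingers above the straightedge, one on each side. Going down to grip.

Request:
{"method": "step_arm", "body": {"increments": [1.5,-0.14,0.46,0,0,0,1.5,0,0,0,0,0,1.5,0,0,0,0,0,1.5,0,0,0,0,0,1.5,0,0,0,0,0,1.2,0,0,0,0,0,0.8,0,0,0,0,0,0.4,0,0,0,0,0,0,0,0,0,0,0]}}

```text
time: 7.65
position: [0.5078, -0.4019, 0.0035]
tool_rot: [2.17, 0.109, -2.17]
ft_force: [0.5, 0.4, 0.1]
grip_width: 1.001
```

Request:
{"method": "step_arm", "body": {"increments": [0,0,0,0,0,0,0,0,0,0,0,0,0,0,0,0,0,0,0,0,0,0,0,0,0,0,0,0,0,0,0,0,0,0,0,0,0,0,0,0,0,0,0,0,0,0,0,0], "fingers": 40, "force": 35}}

```text
time: 8.65
position: [0.5078, -0.4019, 0.0036]
tool_rot: [2.17, 0.109, -2.169]
ft_force: [-0.1, -1.0, 0.2]
grip_width: 0.57
```

Request:
{"method": "step_arm", "body": {"increments": [-0.8,0,0,0,0,0,-1.4,0,0,0,0,0,-1.4,0,0,0,0,0,-1.4,0,0,0,0,0,-1.4,0,0,0,0,0,-1.4,0,0,0,0,0,-1.4,0,0,0,0,0,-0.8,0,0,0,0,0], "fingers": 30}}

```text
time: 9.65
position: [0.508, -0.4021, 0.1048]
tool_rot: [2.171, 0.109, -2.168]
ft_force: [0.7, 0.2, -3.4]
grip_width: 0.57
```

Run:
```python
from h import *
st=ctrl.get_state(); print(st['joint_positions'],st['ft_force'],st['grip_width'],st['position'])
for n in("top","side"):
    im=ctrl.get_image(n); u,v=proj(n,[[.51,-.4,.11]])[0]; crop(n,im,(u,v),50,f"pics/i_{n}.png",4)
cv2.imwrite("pics/i.png",np.hstack([cv2.imread(f"pics/i_{n}.png") for n in("top","side")]))
# goal
pin=b2w(BOARD,[[.071,.08,.012]])[0]; print("pin",pin)
ctr=b2w(BOARD,[[.071-.060,.08,.012]])[0]; g=b2w(BOARD,[[.071-.060-.015,.08,.012]])[0]; print(ctr,g)
delta([g[0],g[1],.12],BOARD[2]-np.pi/2)
```

```text
[ 0.0234  0.4913  0.7975  1.6221 -0.3732  1.186  -0.5664] [ 0.6642  0.1982 -3.4491] 0.5698754889744718 [ 0.508  -0.4021  0.1048]
pin [0.6098 0.2829 0.012 ]
[0.5498 0.2814 0.012 ] [0.5348 0.2811 0.012 ]
yaw now -1.4698353990794963 pos [ 0.5082 -0.4022  0.1047] tilt [ 0.0015 -0.0008 -1.    ]
turn(tool rad) [ 0.0766 -0.0015 -0.0009] | shift after turn, tool cm [ -1.5317 -68.2462  -4.3288] | before turn [ -1.5848 -67.7136  -9.5383]
```

View pics/i.png

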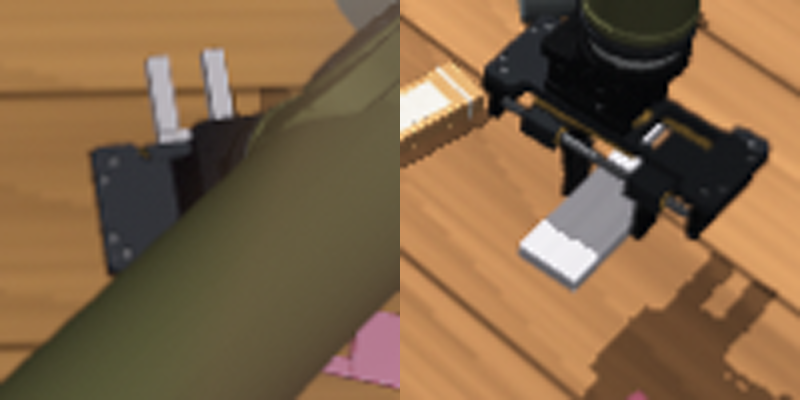

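The straightedge is held level at 3.5 N, with the pads near the middle. Carrying it over the board.

Request:
{"method": "step_arm", "body": {"increments": [-0.5,-2,-0.2,0.04,0,0,-0.5,-4,-0.2,0.037,0,0,-0.5,-4,-0.2,0,0,0,0,-4,-0.3,0,0,0,0,-4,-0.3,0,0,0,0,-4,-0.3,0,0,0,0,-4,-0.3,0,0,0,0,-4,-0.3,0,0,0,0,-4,-0.3,0,0,0,0,-4,-0.3,0,0,0,0,-4,-0.3,0,0,0,0,-4,-0.3,0,0,0]}}

```text
time: 11.25
position: [0.5263, 0.06, 0.1182]
tool_rot: [2.209, 0.026, -2.21]
ft_force: [1.1, 0.0, -2.0]
grip_width: 0.566
```

Request:
{"method": "step_arm", "body": {"increments": [0,-4,-0.3,0,0,0,0,-4,-0.3,0,0,0,0,-4,-0.3,0,0,0,0,-4,-0.2,0,0,0,0,-4,0,0,0,0,0,-2,0,0,0,0,0,0,0,0,0,0,0,0,0,0,0,0]}}

```text
time: 12.25
position: [0.533, 0.2764, 0.1184]
tool_rot: [2.21, 0.022, -2.21]
ft_force: [0.7, -0.0, -3.3]
grip_width: 0.568
```

Run:
```python
from h import *
st=ctrl.get_state(); print(st['joint_positions'],st['ft_force'],st['grip_width'],st['position'])
delta([.5348,.2811,.12],BOARD[2]-np.pi/2)
for n in("top","side"):
    im=ctrl.get_image(n); u,v=proj(n,[[.54,.26,.06]])[0]; crop(n,im,(u,v),50,f"pics/j_{n}.png",4); cv2.imwrite(f"pics/j0_{n}.png",im[:,:,::-1])
cv2.imwrite("pics/j.png",np.hstack([cv2.imread(f"pics/j_{n}.png") for n in("top","side")]))
```

```text
[-0.9835  0.3153  0.5506  1.7248 -0.1769  1.1523 -1.9321] [ 0.7362 -0.0118 -3.3197] 0.5682146135046757 [0.533  0.2764 0.1184]
yaw now -1.5496196733977305 pos [0.533  0.2764 0.1184] tilt [-0.0001 -0.0016 -1.    ]
turn(tool rad) [-0.0032  0.0001 -0.0016] | shift after turn, tool cm [-0.156  -0.4642 -0.1919] | before turn [-0.1568 -0.4646 -0.1904]
```

View pics/j.png

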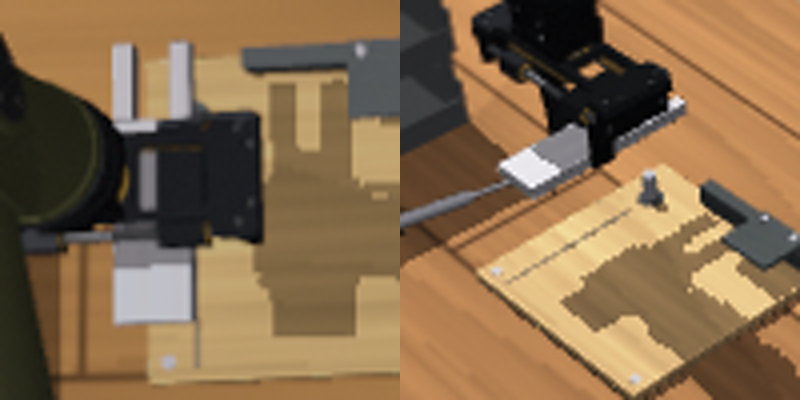

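Request:
{"method": "step_arm", "body": {"increments": [1,-0.46,-0.2,0,0,0,1.2,0,0,0,0,0,1.2,0,0,0,0,0,1.2,0,0,0,0,0,1.2,0,0,0,0,0,0.6,0,0,0,0,0,0,0,0,0,0,0,0,0,0,0,0,0]}}

```text
time: 13.35
position: [0.5348, 0.2839, 0.0551]
tool_rot: [2.211, 0.027, -2.209]
ft_force: [-0.2, 0.2, -2.9]
grip_width: 0.573
```

Run:
```python
from h import *
st=ctrl.get_state(); print(st['ft_force'],st['grip_width'],st['position'])
for n in("top","side"):
    im=ctrl.get_image(n); u,v=proj(n,[[.55,.27,.05]])[0]; print(n,int(u),int(v)); crop(n,im,(u,v),42,f"pics/k_{n}.png",9); cv2.imwrite(f"pics/k0_{n}.png",im[:,:,::-1])
```

```text
[-0.165   0.1872 -2.8922] 0.572524890719302 [0.5348 0.2839 0.0551]
top 188 179
side 268 142
```

View pics/k_top.png

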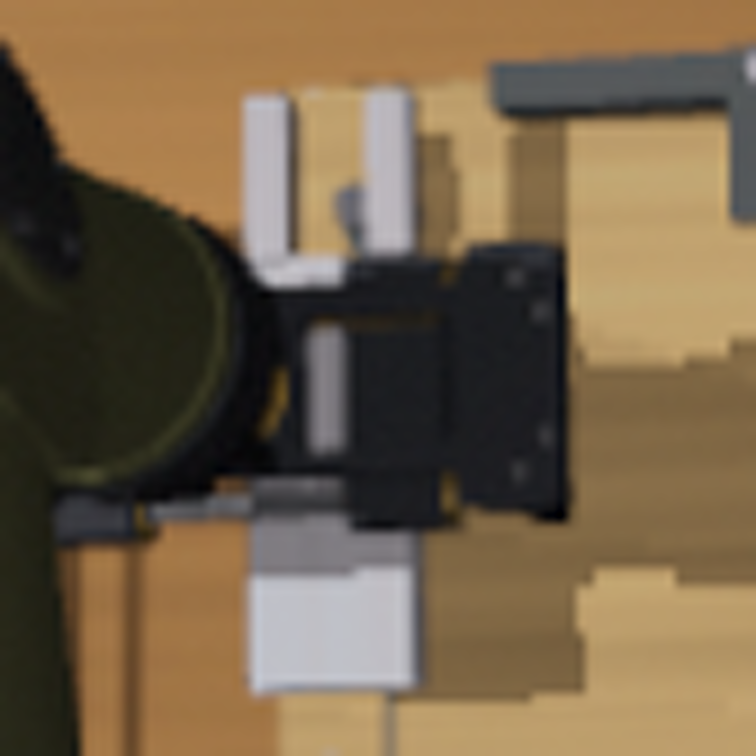

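View pics/k_side.png

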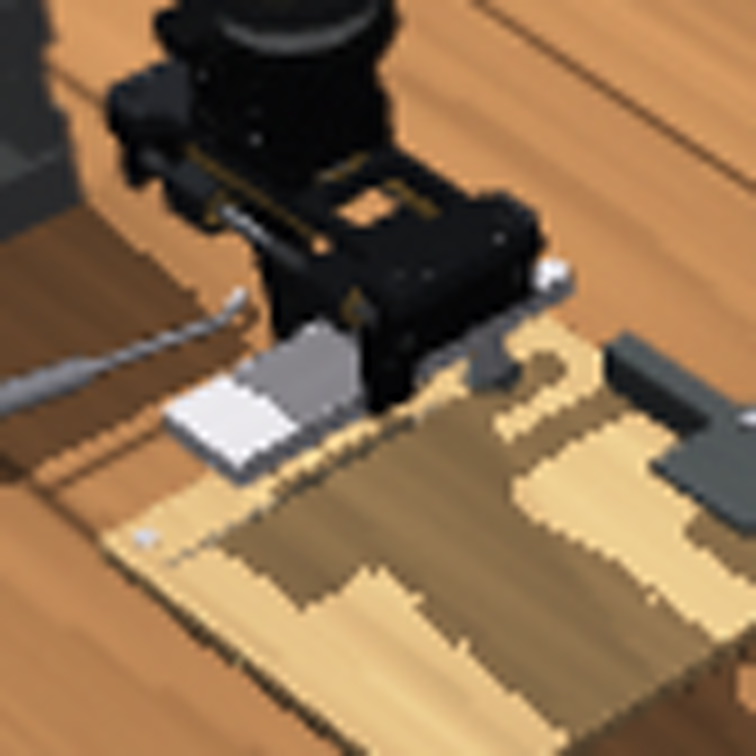

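```bash
cat >> h.py <<'E'
BT=(.5379,.2012,.0252); BS=(.5436,.2012,.0236)
def fitc(n,uv,loc,zt,B):
    def R(p): return (proj(n,b2w(p,np.c_[np.array(loc)/1e3,np.full(len(loc),zt)]))-uv).ravel()
    r=least_squares(R,[B[0],B[1]+.08,B[2]]); 
    c,s=np.cos(B[2]),np.sin(B[2]); d=r.x[:2]-B[:2]
    print(n,"world",r.x,"resid px",R(r.x).round(2)); print("  in board frame mm:",1e3*(d[0]*c+d[1]*s),1e3*(-d[0]*s+d[1]*c),"yaw",r.x[2]-B[2]); return r.x
E
python3 - <<'E'
from h import *
f=lambda a,o:(np.array(a,float)+.5)/9-.5+o
fitc("top",f([(245,97),(290,95),(365,90),(411,88),(252,692),(414,688)],(146,137)),[(90,25),(90,12),(90,-12),(90,-25),(-90,25),(-90,-25)],.0656,BT)
# side: free end top corners, right prong tip outer corner
fitc("side",f([(165,410),(240,468)],(226,100)),[(-90,25),(-90,-25)],.0656,BS)
E
```

```text
top world [0.5462 0.2822 0.0202] resid px [ 0.04 -0.1  -0.2  -0.11  0.26  0.03 -0.08  0.03 -0.33  0.25  0.31 -0.11]
  in board frame mm: 10.306831561346858 80.78258079174044 yaw -0.0050371723569777385
side world [0.5531 0.2802 0.0133] resid px [ 0.01  0.01 -0.01 -0.01]
  in board frame mm: 11.356636180586086 78.74618933593247 yaw -0.010304893463677581
```

Both cameras put the held straightedge within about 1 mm of the target, with the pin about 60 mm out from its centre. Lowering it.

Request:
{"method": "step_arm", "body": {"increments": [0.7,0,0,-0.006,0,0,0.7,0,0,0,0,0,0.7,0,0,0,0,0,0.7,0,0,0,0,0,0.5,0,0,0,0,0,0.4,0,0,0,0,0,0.15,0,0,0,0,0,0,0,0,0,0,0]}}

```text
time: 14.45
position: [0.5344, 0.2838, 0.0161]
tool_rot: [2.207, 0.033, -2.206]
ft_force: [0.1, 0.1, -2.8]
grip_width: 0.568
```

Run:
```python
from h import *
st=ctrl.get_state(); print(st['ft_force'],st['torque'],st['grip_width'],st['position'],st['joint_positions'])
for n in("top","side"):
    im=ctrl.get_image(n); u,v=proj(n,[[.55,.27,.05]])[0]; crop(n,im,(u,v),42,f"pics/l_{n}.png",5)
cv2.imwrite("pics/l.png",np.hstack([cv2.imread(f"pics/l_{n}.png") for n in("top","side")])[:, :800*2])
```

```text
[ 0.112   0.1024 -2.8192] [-0.0149  0.1673  0.0518] 0.5682839659948844 [0.5344 0.2838 0.0161] [-0.9488  0.4429  0.5089  1.7932 -0.2558  0.971  -1.8764]
```

```bash
python3 -c "
import cv2;a=cv2.imread('pics/l.png');cv2.imwrite('pics/l.png',cv2.resize(a,(800,400)))"
```

```text
(no output)
```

View pics/l.png

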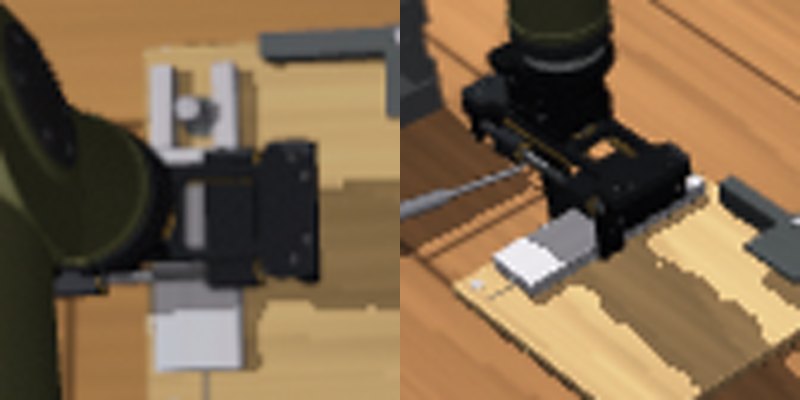

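Request:
{"method": "step_arm", "body": {"increments": [0.05,0,0,0,0,0,0.05,0,0,0,0,0,0,0,0,0,0,0]}}

```text
time: 14.92
position: [0.5345, 0.2839, 0.0156]
tool_rot: [2.207, 0.033, -2.206]
ft_force: [-0.9, -0.5, 2.3]
grip_width: 0.57
```

Request:
{"method": "step_arm", "body": {"increments": [0,0,0,0,0,0,0,0,0,0,0,0,0,0,0,0,0,0,0,0,0,0,0,0,0,0,0,0,0,0,0,0,0,0,0,0], "fingers": 100}}

```text
time: 15.68
position: [0.5344, 0.2838, 0.0151]
tool_rot: [2.207, 0.033, -2.206]
ft_force: [0.1, -0.2, 0.5]
grip_width: 0.994
```

Request:
{"method": "step_arm", "body": {"increments": [-1,0,0,0,0,0,-2,0,0,0,0,0,-2,0,0,0,0,0,-2,0,0,0,0,0,-2,0,0,0,0,0,-1,0,0,0,0,0]}}

```text
time: 16.42
position: [0.5351, 0.2841, 0.1171]
tool_rot: [2.209, 0.035, -2.205]
ft_force: [0.3, 0.3, -0.0]
grip_width: 1.001
```

Run:
```python
from h import *
st=ctrl.get_state(); print(st['ft_force'],st['grip_width'],st['position'],st['joint_positions'])
for n in("top","side"):
    im=ctrl.get_image(n); u,v=proj(n,[[.55,.27,.05]])[0]; crop(n,im,(u,v),42,f"pics/m_{n}.png",9)
```

```text
[ 0.3355  0.2729 -0.0129] 1.0007273854651997 [0.5351 0.2841 0.1171] [-0.9852  0.3254  0.546   1.7152 -0.1835  1.1496 -1.9285]
```

View pics/m_top.png

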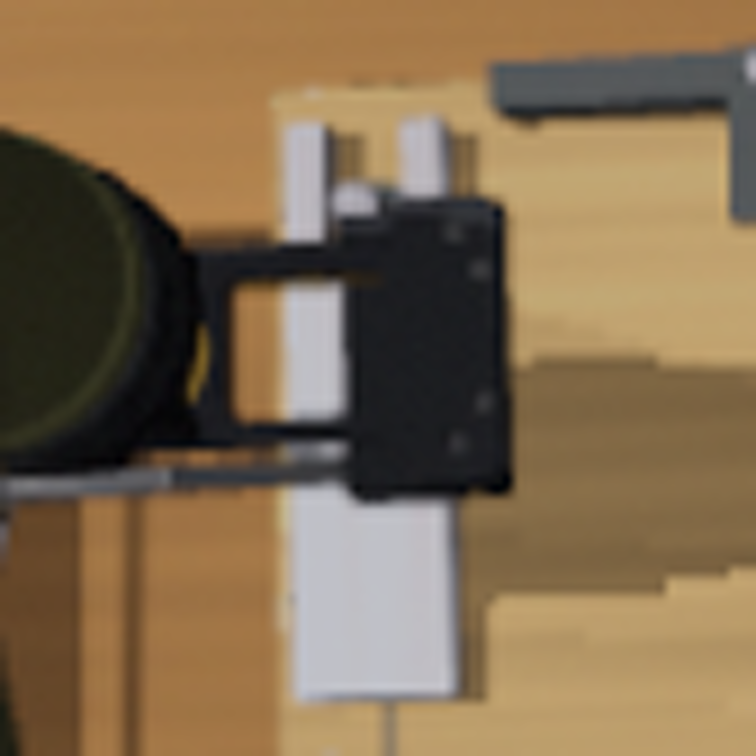

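View pics/m_side.png

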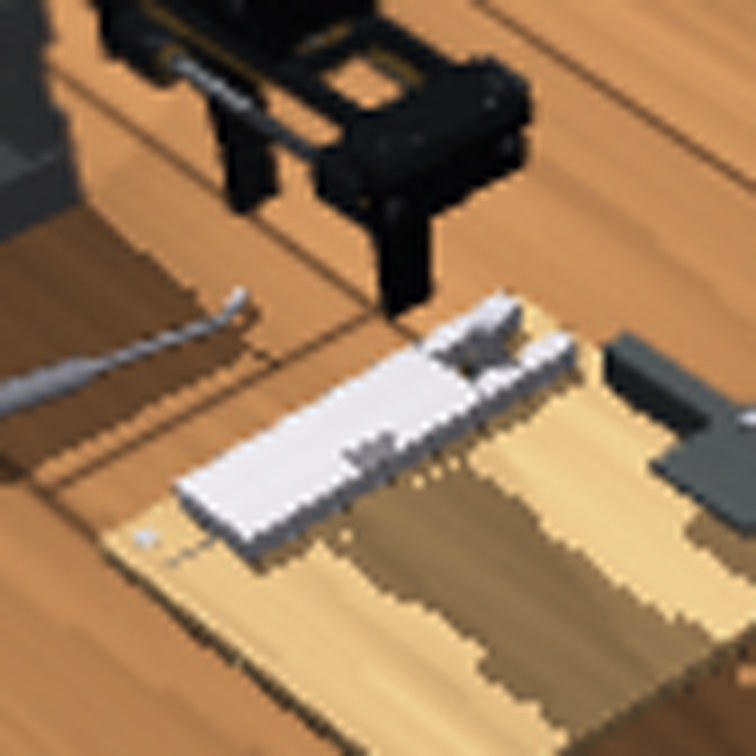

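Run:
```python
from h import *
f=lambda a,o:(np.array(a,float)+.5)/9-.5+o
fitc("top",f([(285,127),(326,126),(401,123),(444,120),(296,699),(457,694)],(146,137)),[(90,25),(90,12),(90,-12),(90,-25),(-90,25),(-90,-25)],.026,BT)
fitc("side",f([(177,488),(247,545),(498,293),(574,345)],(226,100)),[(-90,25),(-90,-25),(90,25),(90,-25)],.026,BS)
```

```text
top world [0.5454 0.282  0.0312] resid px [-0.08 -0.08 -0.03 -0.24  0.16 -0.4  -0.   -0.33 -0.1   0.72  0.06  0.3 ]
  in board frame mm: 9.540870710087257 80.56609310276284 yaw 0.006028956785410534
side world [0.5504 0.2817 0.0425] resid px [-0.49  0.08  0.25  0.01  0.05 -0.02  0.2  -0.11]
  in board frame mm: 8.682334421925827 80.28233140144418 yaw 0.018879113020484662
```

The straightedge lies in board coordinates at about (9, 80.4) mm, yaw 0.01 rad, with the pin about 62 mm along its notch. Now I plan the push with shut fingers on its left face.

```bash
cat >> h.py <<'E'
BR=(.5408,.2035,.0244)
E
python3 - <<'E'
from h import *
g=b2w(BR,[[-.041,.1285,.1]])[0]; print(g)
delta([g[0],g[1],.10],.034-np.pi/2)
print("tray/pick", unproj("top",[(106,200),(106,285),(150,180),(137,237),(68,200)],.01),unproj("top",[(68,200)],.15))
E
```

```text
[0.4967 0.331  0.1   ]
yaw now -1.5408817310950458 pos [0.5351 0.2842 0.1166] tilt [ 0.0019  0.0015 -1.    ]
turn(tool rad) [-0.0041 -0.002   0.0015] | shift after turn, tool cm [ 1.6594 -4.8044  3.6825] | before turn [ 1.6592 -4.7868  3.7054]
tray/pick [[0.5023 0.5162 0.01  ]
 [0.2664 0.5108 0.01  ]
 [0.5559 0.391  0.01  ]
 [0.3969 0.4251 0.01  ]
 [0.5048 0.6271 0.01  ]] [[0.4899 0.5465 0.15  ]]
```

Request:
{"method": "step_arm", "body": {"increments": [0,-1.6,1.2,-0.004,-0.002,0.0015,0,-1.6,1.3,0,0,0,0,-1.6,1.2,0,0,0,0,0,0,0,0,0,1.2,0,0,0,0,0,1.5,0,0,0,0,0,1.5,0,0,0,0,0,1.5,0,0,0,0,0,1.5,0,0,0,0,0,1.5,0,0,0,0,0,0.8,0,0,0,0,0,0.3,0,0,0,0,0], "fingers": 0, "force": 30}}

```text
time: 18.02
position: [0.4955, 0.3302, 0.0165]
tool_rot: [2.201, 0.035, -2.206]
ft_force: [-0.3, -0.5, -0.4]
grip_width: 0.003
```

Run:
```python
from h import *
st=ctrl.get_state(); print(st['ft_force'],st['grip_width'],st['position'],st['joint_positions'])
g=b2w(BR,[[-.041,.1285,.0]])[0];delta([g[0],g[1],.017],.034-np.pi/2)
for n in("top","side"):
    im=ctrl.get_image(n); u,v=proj(n,[[.53,.27,.03]])[0]; crop(n,im,(u,v),45,f"pics/n_{n}.png",5)
a=np.hstack([cv2.imread(f"pics/n_{n}.png") for n in("top","side")]); cv2.imwrite("pics/n.png",cv2.resize(a,(800,400)))
```

```text
[-0.3273 -0.5337 -0.3767] 0.003497149791466106 [0.4955 0.3302 0.0165] [-1.0364  0.4223  0.4876  1.8141 -0.2352  0.9658 -1.9868]
yaw now -1.537005771206879 pos [0.4955 0.3302 0.0165] tilt [-0.0023 -0.0019 -1.    ]
turn(tool rad) [-0.0002  0.0023 -0.0019] | shift after turn, tool cm [-0.0489 -0.0673 -0.1187] | before turn [-0.0493 -0.0673 -0.1186]
```

View pics/n.png

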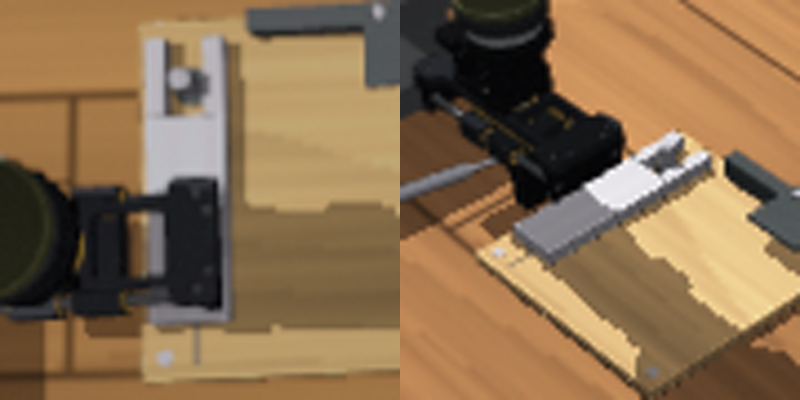

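The shut fingers stand left of the straightedge near its free half, with the pin in the notch. I'll ease into contact and then swing about the pin.

Request:
{"method": "step_arm", "body": {"increments": [0,0.25,-0.05,0,0,0,0,0.25,-0.05,0,0,0,0,0.2,0,0,0,0,0,0.1,0,0,0,0]}}

```text
time: 18.62
position: [0.497, 0.3222, 0.0173]
tool_rot: [2.202, 0.036, -2.206]
ft_force: [-0.5, -0.7, 0.1]
grip_width: 0.005
```

Request:
{"method": "step_arm", "body": {"increments": [0,0.74,0.24,-0.0654,0,0,0,0.74,0.24,-0.0654,0,0,0,0.74,0.24,-0.0654,0,0,0,0.74,0.24,-0.0654,0,0,0,0.74,0.24,-0.0654,0,0,0,0.74,0.24,-0.0654,0,0]}}

```text
time: 19.38
position: [0.4912, 0.2767, 0.0172]
tool_rot: [1.982, 0.432, -1.987]
ft_force: [-0.1, 1.4, -1.0]
grip_width: 0.006
```

```bash
cat > look.py <<'E'
from h import *
import sys
st=ctrl.get_state(); p,R=tool(st); print(st['time'],st['ft_force'],p,st['joint_positions'])
c,s=np.cos(BR[2]),np.sin(BR[2]); d=p[:2]-BR[:2]; print("tcp board mm",1e3*(d[0]*c+d[1]*s),1e3*(-d[0]*s+d[1]*c),"yaw rel",np.arctan2(R[1,1],R[0,1])-BR[2],"tilt",R[:,0])
for n in("top","side"):
    im=ctrl.get_image(n); u,v=proj(n,[[.55,.23,.03]])[0]; crop(n,im,(u,v),45,f"pics/{sys.argv[1]}_{n}.png",8); print(n,int(u)-45,int(v)-45)
a=np.hstack([cv2.imread(f"pics/{sys.argv[1]}_{n}.png") for n in("top","side")]); cv2.imwrite(f"pics/{sys.argv[1]}.png",cv2.resize(a,(800,400)))
E
python3 look.py o
```

```text
19.375 [-0.0761  1.4288 -0.9567] [0.4912 0.2767 0.0172] [-0.9355  0.3519  0.4373  1.8924 -0.1826  0.9383 -1.555 ]
tcp board mm -47.7713696804056 74.41684046792955 yaw rel -1.1664077136418753 tilt [-0.0021 -0.0007 -1.    ]
top 159 134
side 230 106
```

View pics/o.png

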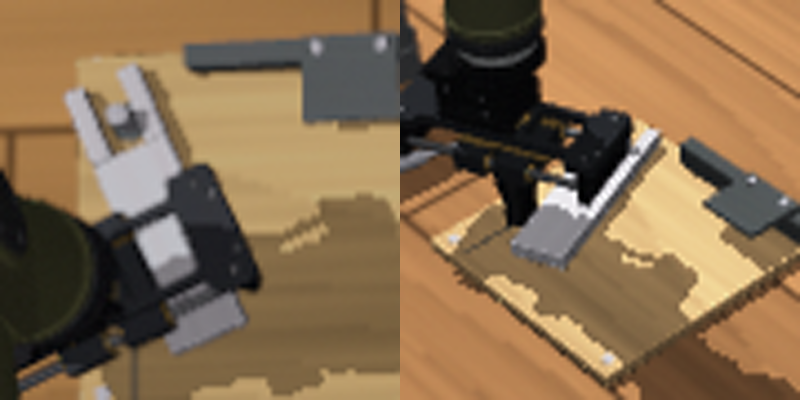

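The straightedge has turned about 23° and the pin is still in the notch. Continuing.

Request:
{"method": "step_arm", "body": {"increments": [0,0.74,0.24,-0.0654,0,0,0,0.74,0.24,-0.0654,0,0,0,0.74,0.24,-0.0654,0,0,0,0.74,0.24,-0.0654,0,0,0,0.74,0.24,-0.0654,0,0,0,0.74,0.24,-0.0654,0,0,0,0.74,0.24,-0.0654,0,0,0,0.74,0.24,-0.0654,0,0,0,0.74,0.24,-0.0654,0,0]}}

```text
time: 20.6
position: [0.5162, 0.2129, 0.0173]
tool_rot: [1.602, 0.895, -1.608]
ft_force: [-1.1, 1.7, 1.5]
grip_width: 0.005
```

```bash
python3 look.py p
```

```text
20.6 [-1.0545  1.7447  1.4739] [0.5162 0.2129 0.0173] [-0.7566  0.3347  0.3675  1.9028 -0.1481  0.9334 -0.8735]
tcp board mm -24.363422930088067 10.026252198088255 yaw rel -0.5789777002786463 tilt [-0.0031 -0.0007 -1.    ]
top 159 134
side 230 106
```

View pics/p.png

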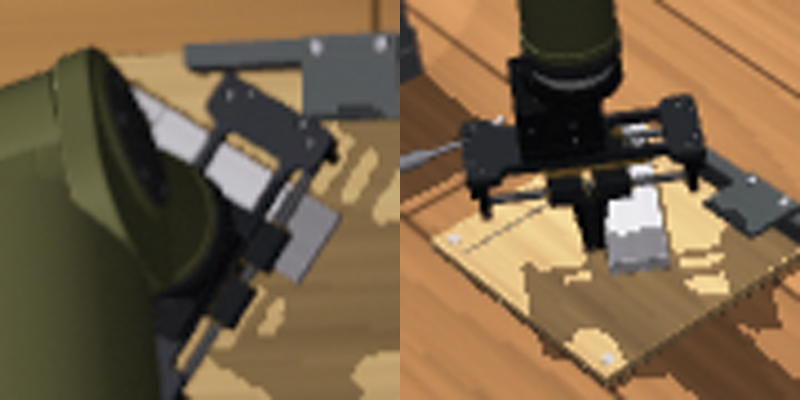

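Run:
```python
from h import *
f=lambda a,o:(np.array(a,float)*1.8+.5)/8-.5+o
w=unproj("top",f([(340,214),(299,283)],(159,134)),.026); c,s=np.cos(BT[2]),np.sin(BT[2]); d=w[:,:2]-BT[:2]
q=np.c_[d[:,0]*c+d[:,1]*s,-d[:,0]*s+d[:,1]*c]*1e3; m=q.mean(0); e=q[0]-q[1]; print(q,np.linalg.norm(e)); n=np.array([-e[1],e[0]])/np.linalg.norm(e); print("axis",n,np.degrees(np.arctan2(n[1],n[0])),"pin local x,y",(np.array([71,80])-m)@n-90,(np.array([71,80])-m)@(-e/np.linalg.norm(e)))
```

```text
[[  3.5887 -53.9302]
 [-38.1961 -27.2985]] 49.5501464227318
axis [0.5375 0.8433] 57.48848123168383 pin local x,y 59.172613319017046 -9.638585320505461
```

The straightedge has swung about 57°, with the pin about 59 mm along the notch. Continuing.

Request:
{"method": "step_arm", "body": {"increments": [0,0.74,0.24,-0.0654,0,0,0,0.74,0.24,-0.0654,0,0,0,0.74,0.24,-0.0654,0,0,0,0.74,0.24,-0.0654,0,0,0,0.74,0.24,-0.0654,0,0,0,0.74,0.24,-0.0654,0,0]}}

```text
time: 21.45
position: [0.5511, 0.1828, 0.0171]
tool_rot: [1.325, 1.129, -1.332]
ft_force: [-3.6, 1.8, 1.4]
grip_width: 0.007
```

```bash
python3 look.py q
```

```text
21.45 [-3.612   1.7926  1.382 ] [0.5511 0.1828 0.0171] [-0.6326  0.3729  0.3148  1.8451 -0.1394  0.9492 -0.4192]
tcp board mm 9.772235858378707 -20.98033778686692 yaw rel -0.18743550455530417 tilt [-0.004  -0.0012 -1.    ]
top 159 134
side 230 106
```

View pics/q.png

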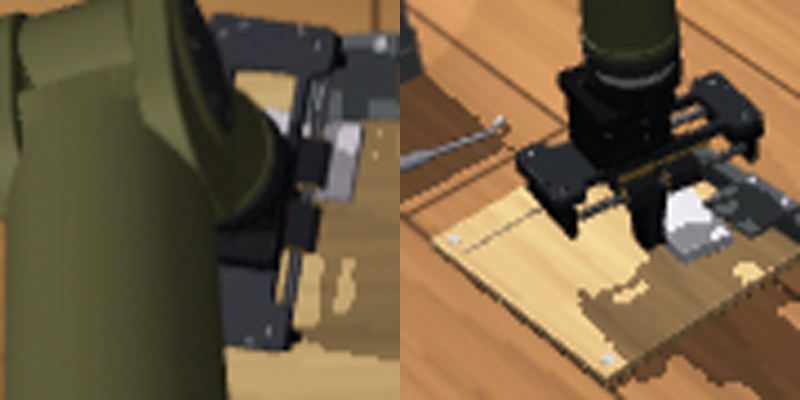

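Request:
{"method": "step_arm", "body": {"increments": [0,0.7,0.2,-0.0625,0,0,0,0.7,0.2,-0.0625,0,0,0,0.7,0.1,-0.0625,0,0,0,0,0,0,0,0]}}

```text
time: 22.05
position: [0.5726, 0.1749, 0.0171]
tool_rot: [1.192, 1.219, -1.196]
ft_force: [0.3, -0.1, -0.5]
grip_width: 0.008
```

```bash
python3 look.py r
```

```text
22.05 [ 0.3254 -0.0714 -0.491 ] [0.5726 0.1749 0.0171] [-0.5793  0.4026  0.2855  1.8005 -0.1338  0.9593 -0.2172]
tcp board mm 31.057355584826738 -29.323809861706618 yaw rel -0.0033339672900062796 tilt [-0.0015 -0.0017 -1.    ]
top 159 134
side 230 106
```

View pics/r.png

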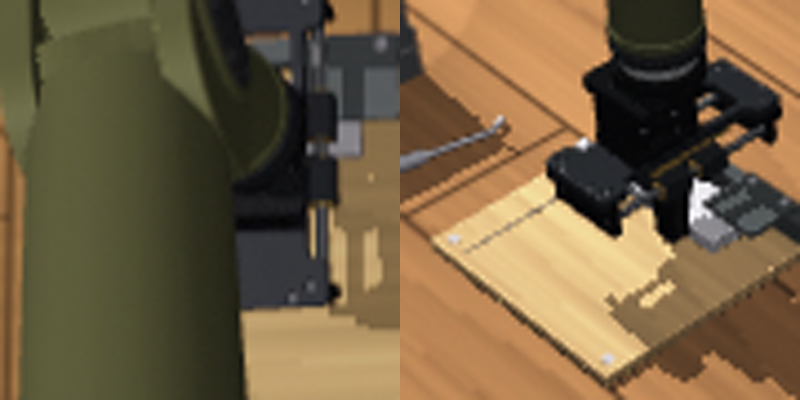

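Request:
{"method": "step_arm", "body": {"increments": [0,0.15,0,0,0,0,0,0.15,0,0,0,0,0,0,0,0,0,0]}}

```text
time: 22.52
position: [0.5751, 0.175, 0.017]
tool_rot: [1.189, 1.221, -1.194]
ft_force: [-3.0, -0.4, 1.1]
grip_width: 0.004
```

Request:
{"method": "step_arm", "body": {"increments": [0,0.1,0,0,0,0,0,0.1,0,0,0,0,0,0,0,0,0,0]}}

```text
time: 22.9
position: [0.5777, 0.175, 0.0171]
tool_rot: [1.19, 1.22, -1.193]
ft_force: [-1.9, -0.6, -0.5]
grip_width: 0.004
```

Request:
{"method": "step_arm", "body": {"increments": [0,0.1,0,0,0,0,0,0.1,0,0,0,0,0,0,0,0,0,0]}}

```text
time: 23.28
position: [0.5796, 0.175, 0.0171]
tool_rot: [1.19, 1.22, -1.193]
ft_force: [-0.9, -0.7, -0.2]
grip_width: 0.005
```

Request:
{"method": "step_arm", "body": {"increments": [0,0.1,0,0,0,0,0,0.1,0,0,0,0,0,0,0,0,0,0]}}

```text
time: 23.65
position: [0.5799, 0.175, 0.017]
tool_rot: [1.188, 1.223, -1.196]
ft_force: [-6.6, -0.3, 4.2]
grip_width: 0.002
```

Request:
{"method": "step_arm", "body": {"increments": [0,0.1,0,0,0,0,0,0.1,0,0,0,0,0,0,0,0,0,0]}}

```text
time: 24.02
position: [0.5803, 0.1753, 0.017]
tool_rot: [1.186, 1.226, -1.198]
ft_force: [-10.1, -1.1, 6.8]
grip_width: 0.006
```

```bash
python3 look.py s
```

```text
24.025 [-10.1286  -1.1131   6.7768] [0.5803 0.1753 0.017 ] [-0.571   0.4211  0.2846  1.7748 -0.14    0.9741 -0.2054]
tcp board mm 38.77507821560098 -29.115934081006863 yaw rel 0.00020974346936189145 tilt [-0.0085 -0.002  -1.    ]
top 159 134
side 230 106
```

View pics/s_side.png

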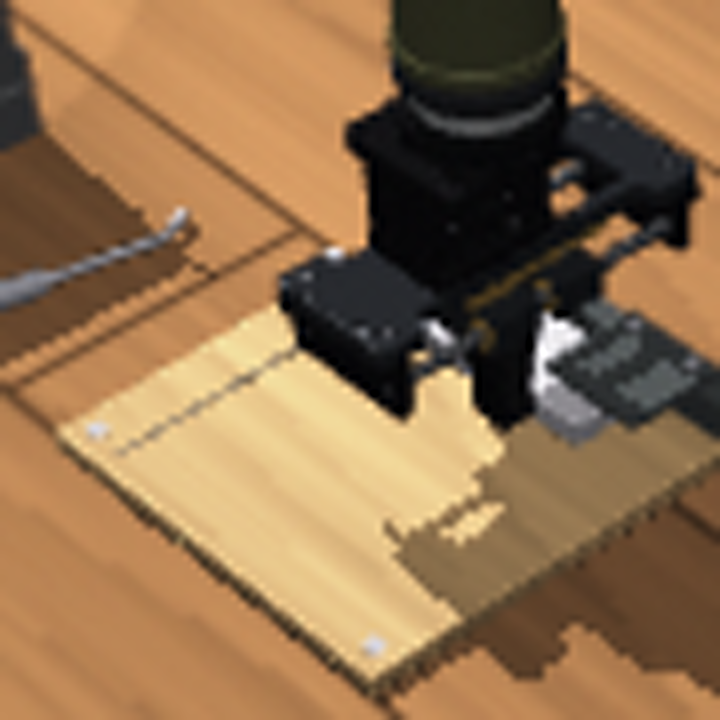

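View pics/s_top.png

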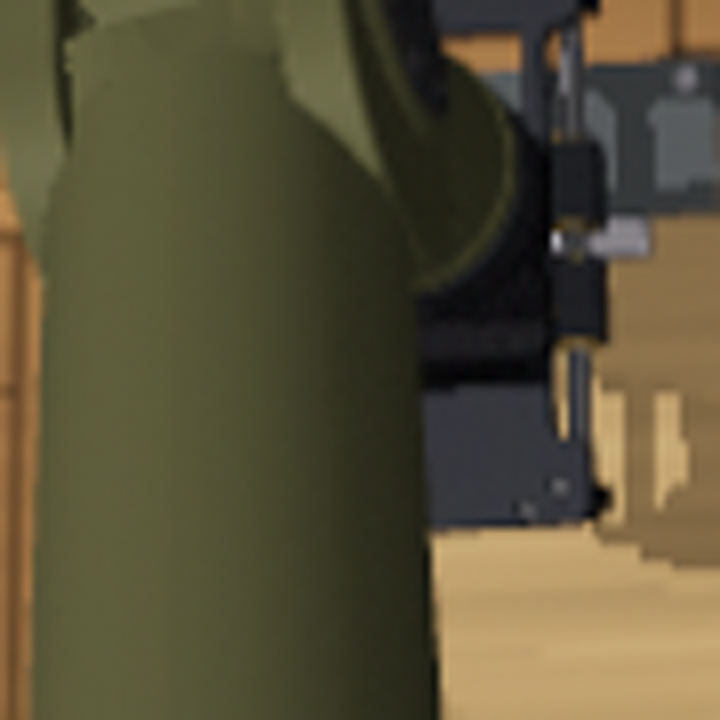

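The force rises to 10 N while the fingers stand still, so the straightedge has met the rail. Backing off to look.

Request:
{"method": "step_arm", "body": {"increments": [0,-0.8,0,0,0,0,0,-1.5,0,0,0,0,-2,-1.5,0,0,0,0,-3,-1.5,0,0,0,0,-3,-3,0,0,0,0,-3,-3,0,0,0,0,-3,-1,-4,0,0,0,-2,0,-5,0,0,0,0,0,-5,0,0,0,0,0,-5,0,0,0,0,0,0,0,0,0]}}

```text
time: 25.5
position: [0.4537, 0.3674, 0.1768]
tool_rot: [1.186, 1.226, -1.187]
ft_force: [-0.4, -0.2, 0.1]
grip_width: 0.002
```

```bash
python3 look.py t
```

```text
25.5 [-0.3915 -0.2182  0.1081] [0.4537 0.3674 0.1768] [-0.8559  0.2067  0.15    1.6882 -0.0343  1.2503 -0.6669]
tcp board mm -83.04353571406784 165.94925212898593 yaw rel 0.006865939047392116 tilt [-0.0021  0.0007 -1.    ]
top 159 134
side 230 106
```

View pics/t_side.png

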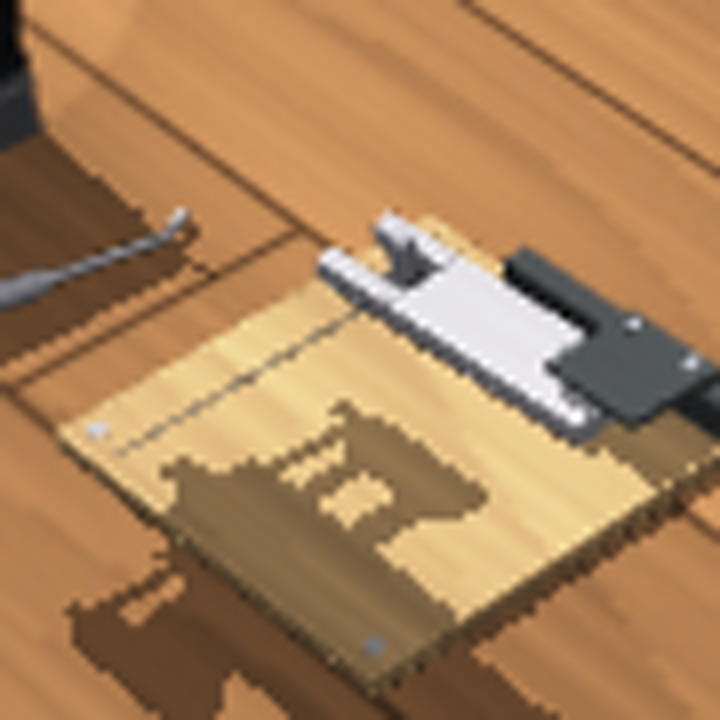

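View pics/t_top.png

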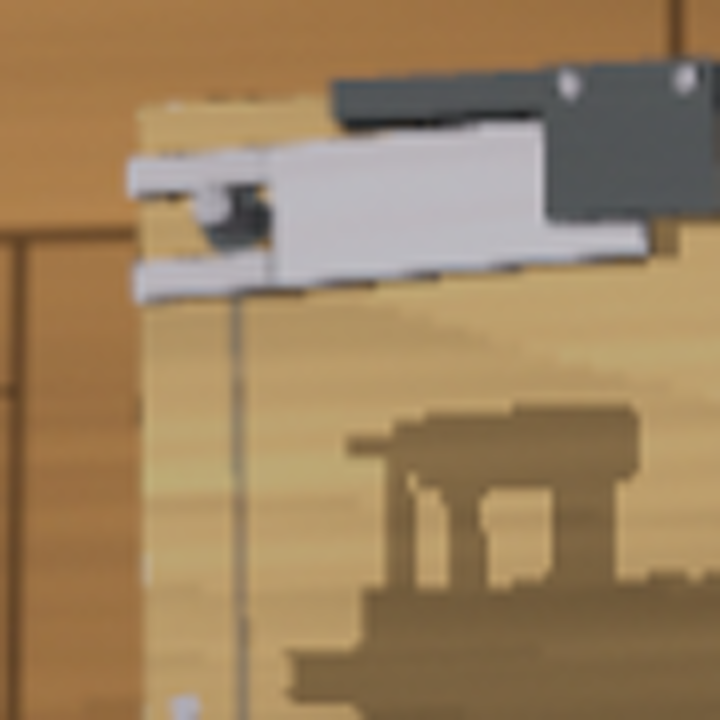

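Run:
```python
from h import *
f=lambda a,o:(np.array(a,float)+.5)/8-.5+o
def bd(n,uv,o,B,z):
    w=unproj(n,f(uv,o),z); c,s=np.cos(B[2]),np.sin(B[2]); d=w[:,:2]-B[:2]; return np.c_[d[:,0]*c+d[:,1]*s,-d[:,0]*s+d[:,1]*c]*1e3
q=bd("top",[(135,300),(648,257),(128,160),(545,121)],(159,134),BT,.026); print(q, "yaw err near/far",[np.degrees(np.arctan2(a[0]-b[0],b[1]-a[1])) for a,b in((q[0],q[1]),(q[2],q[3]))])
q=bd("side",[(319,263),(580,432),(388,213)],(230,106),BS,.026); print(q)
```

```text
[[ 41.7222 111.4856]
 [ 47.7555 -67.6393]
 [ 91.3039 113.4573]
 [ 97.5513 -33.0193]] yaw err near/far [np.float64(-178.07087013577444), np.float64(-177.5577286344476)]
[[ 41.4098 108.5488]
 [ 49.1051 -70.3569]
 [ 89.8373 114.4489]]
```

The notch end stands about 7 mm off the rail (about 2° out), while the free end is under the clip. I need one more push from the same side, nearer the pin.

Run:
```python
from h import *
g=b2w(BR,[[.015,.030,.0]])[0]; delta([g[0],g[1],.10],BR[2]); print(g)
```

```text
yaw now 0.024845593336737425 pos [0.4558 0.3622 0.1768] tilt [-0.0015 -0.0022 -1.    ]
turn(tool rad) [0.0004 0.0022 0.0016] | shift after turn, tool cm [ 7.6846  9.6061 13.0714] | before turn [ 7.6982  9.6125 13.0588]
[0.5551 0.2339 0.    ]
```

Request:
{"method": "step_arm", "body": {"increments": [1.9,2.4,3.27,0,0.002,0.0016,1.9,2.4,3.27,0,0,0,1.9,2.4,3.27,0,0,0,1.9,2.4,3.27,0,0,0,1,0,0,0,0,0,1.5,0,0,0,0,0,1.5,0,0,0,0,0,1.5,0,0,0,0,0,1.5,0,0,0,0,0,1,0,0,0,0,0,0,0,0,0,0,0]}}

```text
time: 26.98
position: [0.5545, 0.2338, 0.02]
tool_rot: [1.19, 1.222, -1.193]
ft_force: [0.9, -0.3, -0.8]
grip_width: 0.005
```

```bash
python3 look.py u
```

```text
26.975 [ 0.9281 -0.3049 -0.8253] [0.5545 0.2338 0.02  ] [-0.6388  0.401   0.2357  1.7892 -0.1116  0.9662 -0.3333]
tcp board mm 14.436546021962961 29.961441011366613 yaw rel -0.00030637836598931475 tilt [-0.002  -0.0004 -1.    ]
top 159 134
side 230 106
```

View pics/u.png

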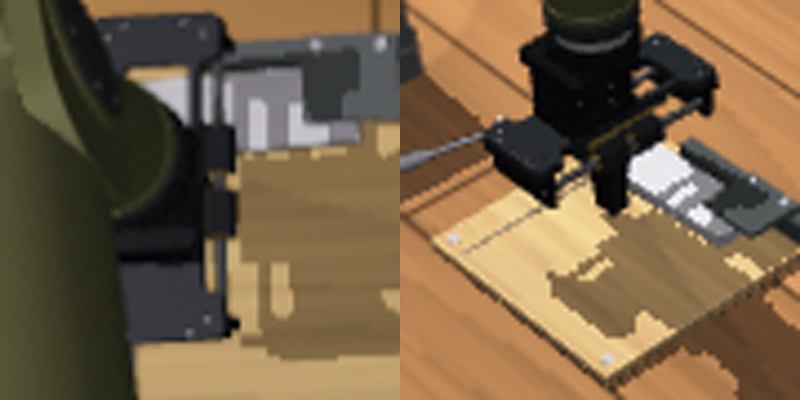

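Going down 3 mm and pushing towards the rail, about 26 mm of travel expected. Small steps at the end.

Request:
{"method": "step_arm", "body": {"increments": [0.3,0.4,0,0,0,0,0,0.6,0,0,0,0,0,0.5,0,0,0,0,0,0.3,0,0,0,0,0,0.2,0,0,0,0,0,0.2,0,0,0,0,0,0,0,0,0,0]}}

```text
time: 27.95
position: [0.5762, 0.2346, 0.0179]
tool_rot: [1.19, 1.222, -1.193]
ft_force: [-2.4, -0.4, 2.4]
grip_width: -0.001
```

Request:
{"method": "step_arm", "body": {"increments": [0,0.1,0,0,0,0,0,0.1,0,0,0,0,0,0,0,0,0,0]}}

```text
time: 28.32
position: [0.5794, 0.235, 0.0179]
tool_rot: [1.192, 1.221, -1.191]
ft_force: [-0.8, 0.7, -0.4]
grip_width: 0.005
```

Request:
{"method": "step_arm", "body": {"increments": [0,0.1,0,0,0,0,0,0.1,0,0,0,0,0,0,0,0,0,0]}}

```text
time: 28.7
position: [0.5806, 0.2348, 0.0179]
tool_rot: [1.191, 1.222, -1.192]
ft_force: [-4.2, 1.3, 1.5]
grip_width: 0.008
```

Request:
{"method": "step_arm", "body": {"increments": [0,0.1,0,0,0,0,0,0.1,0,0,0,0,0,0,0,0,0,0]}}

```text
time: 29.08
position: [0.5806, 0.2348, 0.0179]
tool_rot: [1.189, 1.225, -1.195]
ft_force: [-9.2, -0.0, 6.6]
grip_width: 0.006
```

Request:
{"method": "step_arm", "body": {"increments": [0,0.1,0,0,0,0,0,0.1,0,0,0,0,0,0,0,0,0,0]}}

```text
time: 29.45
position: [0.5806, 0.2348, 0.0179]
tool_rot: [1.186, 1.228, -1.198]
ft_force: [-13.2, -1.3, 10.6]
grip_width: 0.0
```

Request:
{"method": "step_arm", "body": {"increments": [0,0.1,0,0,0,0,0,0.1,0,0,0,0,0,0,0,0,0,0]}}

```text
time: 29.82
position: [0.5807, 0.2348, 0.0179]
tool_rot: [1.183, 1.23, -1.201]
ft_force: [-18.8, -1.3, 15.0]
grip_width: 0.005
```

Request:
{"method": "step_arm", "body": {"increments": [0,-1,0,0,0,0,0,-1,0,0,0,0,0,0,2.3,0,0,0,0,0,2.3,0,0,0,0,0.6,0,0,0,0,0,0.4,0,0,0,0,0,0.2,0,0,0,0,0,0.2,0,0,0,0,0,0.2,0,0,0,0,0,0,0,0,0,0]}}

```text
time: 31.08
position: [0.5817, 0.1895, 0.0177]
tool_rot: [1.188, 1.226, -1.195]
ft_force: [-6.4, -0.1, 4.8]
grip_width: 0.004
```

Request:
{"method": "step_arm", "body": {"increments": [0,0.15,0,0,0,0,0,0.15,0,0,0,0,0,0,0,0,0,0]}}

```text
time: 31.45
position: [0.5817, 0.1896, 0.0176]
tool_rot: [1.185, 1.23, -1.199]
ft_force: [-14.3, -0.1, 11.4]
grip_width: 0.004
```

Request:
{"method": "step_arm", "body": {"increments": [0,-0.8,0,0,0,0,0,-1.5,0,0,0,0,-2,-1.5,0,0,0,0,-3,-1.5,0,0,0,0,-3,-3,0,0,0,0,-3,-3,0,0,0,0,-3,-1,-4,0,0,0,-2,0,-5,0,0,0,0,0,-5,0,0,0,0,0,-3,0,0,0,0,0,0,0,0,0,0,0,0,0,0,0]}}

```text
time: 32.95
position: [0.4603, 0.3544, 0.1778]
tool_rot: [1.192, 1.22, -1.193]
ft_force: [1.1, -1.0, 0.7]
grip_width: 0.004
```

```bash
python3 look.py v
```

```text
32.95 [ 1.0716 -1.0181  0.6783] [0.4603 0.3544 0.1778] [-0.8219  0.1996  0.1367  1.6939 -0.0282  1.2506 -0.6559]
tcp board mm -76.75437166457894 152.86037748375827 yaw rel -0.0012549079432423553 tilt [-0.0003 -0.0006 -1.    ]
top 159 134
side 230 106
```

View pics/v_side.png

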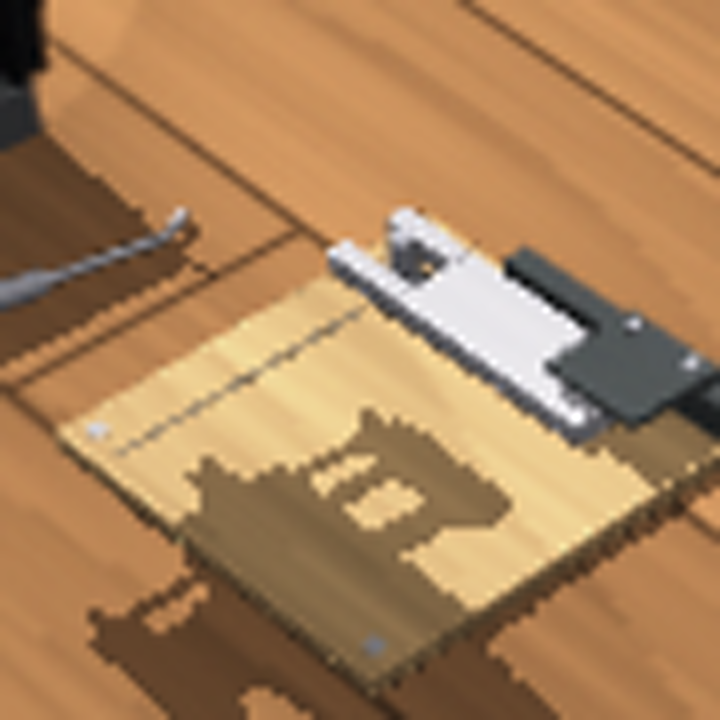

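View pics/v_top.png

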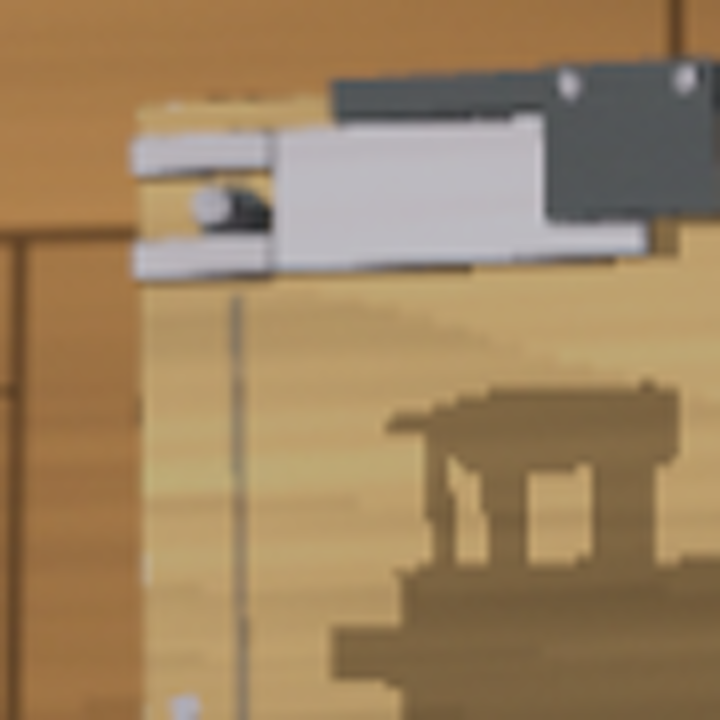

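Run:
```python
from h import *
f=lambda a,o:(np.array(a,float)+.5)/8-.5+o
def bd(n,uv,o,B,z):
    w=unproj(n,f(uv,o),z); c,s=np.cos(B[2]),np.sin(B[2]); d=w[:,:2]-B[:2]; return np.c_[d[:,0]*c+d[:,1]*s,-d[:,0]*s+d[:,1]*c]*1e3
print(bd("top",[(135,280),(648,255),(131,138),(545,117)],(159,134),BT,.026))
print(bd("side",[(330,254),(580,432),(400,209)],(230,106),BS,.026))
im=ctrl.get_image("top"); cv2.imwrite("pics/full.png",im[:,:,::-1])
```

```text
[[ 48.7563 111.4098]
 [ 48.4574 -67.6589]
 [ 99.0663 112.33  ]
 [ 98.9702 -33.0524]]
[[ 49.542  110.0836]
 [ 49.1051 -70.3569]
 [ 96.0225 112.6935]]
```

View pics/full.png

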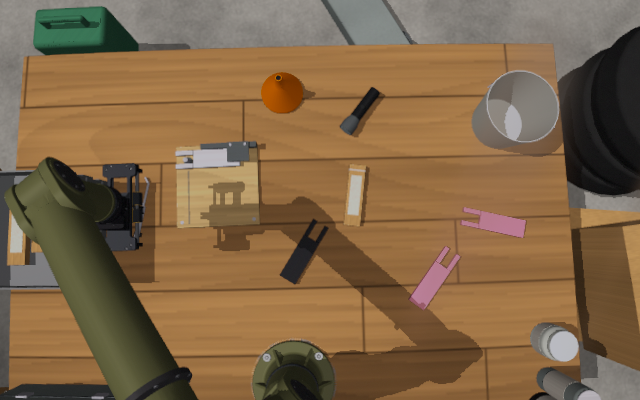

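```bash
python3 -c "
from bench import ctrl
print(ctrl.get_state()['time'],ctrl.close_job())"
```

```text
the job is handed in; nothing more can be done
33.1 None
```

The straightedge is home: flush along the rail, its free end under the clip and the pin still in the notch. I handed the job in at 33.1 s.

- **Laying it down:** I gripped the silver straightedge across its width, laid it with the notch round the pin and its body along the scribed line, and let go. It was about 0.4 mm off the line. The yaw error read 0.006 rad from the top camera and 0.019 rad from the side.
- **Swinging it:** I shut the fingers and pushed its left face about the pin, through roughly 90°. The first look showed the notch end still about 7 mm off the rail, so I pushed once more nearer the pin and once more mid-length. Both pushes ended in firm stops, with no force reading above 25 N.
- **Last checks:** In the top camera the near edge is at board x of 48.8 and 48.5 mm at its two ends, so parallel to the rail within 0.1°. The free end is at about y = -69 mm, under the clip. The robot was clear of everything, and the sleeve, flashlight and look-alikes looked unmoved. In the last top picture the gripper partly hides the pick; it showed in place in the side view just before.
- **Disagreements:**
  - The cameras differ by about 6 mm in absolute x, so I relied on positions relative to the board.
  - The edges read 1 to 1.5 mm short of their nominal positions. One side-camera corner read 4 mm short. I put both down to corner-picking error, because the stop positions at the two push points agreed.

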